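# Load the calibration gauge and lift the slide cassette out by its catches

## Robot

A 7-joint arm with a two-finger parallel gripper is mounted at the origin on a cart in front of the work surface, level with it; the furniture and walls round the work are solid. World frame = base frame: x ahead of the robot, y to its left, z up, the work surface at z = 0. Lengths are in m, angles in rad, forces in N, time in s.
With the tool pointing down it reaches from about 0.425 to 0.95 m from the base axis. Payload 4.7 kg.
Tool frame: the origin (TCP) lies on the centre line of the jaws, within the pads' length; the fingertips stand robot.nose_length ahead of it and the grasp point (between the pads) lies 8 mm behind it (robot.nose_length is the distance from the TCP to the fingertips, in m); z points along the fingers, y is the line along which they close (so a half turn about z gives the same grasp; the last joint's range is limited). The gripper opens to 85 mm and grips with 20 to 120 N. Pads are 22 mm wide; open, the fingers measure 114 mm over their backs; the gripper's body (76 mm by 85 mm) begins 54 mm behind the grasp point. The pads swing forward as they close: fully open they stand 13 mm farther back than shut.
Start: joints at [1.081, 0.469, -0.049, 1.532, 0.024, 1.141, -0.082], TCP at [0.3, -0.605, 0.242] pointing down, gripper open.
Joint ranges: [-2.59, 2.59], [-0.33, 1.99], [-1.39, 1.29], [0.1, 2.45], [-1.04, 4.18], [0.21, 1.99], [-2.66, 2.66]. Speed limits (rad/s): [2.57, 2.57, 3.14, 3.14, 3.14, 3.14, 3.14].

## Interface

Orientations are given as [roll, pitch, yaw] about the fixed x, y, z axes, in that order (R = Rz(yaw) Ry(pitch) Rx(roll)).
In Python, from plant import robot gives the robot as it stands. Calls block until the motion is done:
- robot.goto(position, orientation): joint-space move of the TCP to a pose.
- robot.move_straight(position, vel=0.15, attitude=None, contact_N=None): straight line of the TCP; attitude=None keeps the orientation; vel is the mean speed in m/s. With contact_N (N) it stops when the force on the tool has changed by that much, and returns True; else False.
- robot.move_joints(angles): joint-space move.
- robot.grip(opening, strength=None): opening from 0.0 (shut) to 1.0 (fully open); strength is the grip in N (None keeps the last); returns when the fingers have stopped.
- robot.sleep(seconds).
- robot.inverse_kinematics(position, orientation): joint angles nearest the present ones, or None.
- robot.sense(): the state.
- robot.grab_frame(name): name is "scene" or "side" or "wrist"; returns a dict with "image" (400x640x3 uint8, red, green, blue), "range_z" (400x640 float32, m along the optical axis (not along the pixel's ray), 0 where there is no reading), "fx", "fy", "cx", "cy" (pixels), "R" (3x3) and "t" (3): a world point X has camera coordinates R X + t. Camera axes: x right, y down, z forward; pixel columns grow to the right and rows downward; lengths in m; the calibration is good to about 2 mm. A picture is of the moment at which its call begins.
A pose or a line that the arm cannot do raises robot.IKError and nothing moves.
- robot.close_job(): hands the job in; it is judged then, once.
The state is a dict: "t": time; "joint_pos": joint angles; "joint_velocities": joint speeds; "effort": joint torques, N m; "tcp_pos": TCP position; "tcp_rot": TCP orientation; "wrist_force": force on the tool from outside, world axes, zero at the start; "torque": the same for the moment, N m; "opening": opening from 0.0 (shut) to 1.0 (fully open); "gripper_force": force on a finger pad.
Only numpy, scipy, OpenCV 4.12 (cv2) and the standard library are available. Lean on these libraries where they do the work, as an engineer would, in place of code of your own. Each camera call takes 0.05 s, during which the arm holds its last target. There are 200 camera calls.

## Task

Get the slide cassette ready to carry to the scanner: take the calibration gauge with the rectangular bar grip out of its stand and push it fully home, shoulders down, into the one empty slot at the end of the slide cassette while the cassette is still latched in its dock, and let go of the gauge. Then pinch the cassette's two side catches together, lift it out, and finish while still holding it by the pinched catches, level and still, about 10 cm clear of the dock and with the gauge still home in it. Leave the disc-headed gauge in the stand and do not disturb the loose things round about.

Things in the scene. Friction and masses are not known exactly. Their poses are not given: they have to be found in the camera images.
- cassette: Grey comb frame 60 (x) x 35 (y) x 54 mm standing in the dock; about 0.2 kg. Origin: centre of its underside; z up. Five slots along x, 11 mm apart, slide planes across x: four hold glass slides (tops lower than the frame's), the end slot at x = -22 mm is empty. The catches are at its +y and -y sides, at x = 0.
- slot (a point): Centre of the mouth of the empty end slot, level with the frame's top (54 mm above the cassette's underside). Axes as the cassette's. The slot is 5 mm wide (x), 28.5 mm long (y), 50 mm deep, with bevelled mouth. A gauge that is home has its shoulder point here.
- pinch (a point): Point midway between the two catch pads, 60 mm above the cassette's underside; axes as the cassette's. Pads are 22 mm wide (x), run from 42 to 74 mm high, and stand 62 mm apart over their outer faces (y) at this height when free, 46 mm when pinched to the stops. Keep fingertips above the dock's top, which is 24 mm below this point.
- left_catch (a joint): Catch on the cassette's +y side: black spring arm hinged at the cassette's foot; its barb sits under the dock's lip. 0 = free (latched), 0.143 rad = pinched inward to its stop; the barb is free of the lip above about 0.11. A pad needs 2.5 N to start and 6 N at the stop; squeeze both with 25 to 40 N to hold and lift.
- right_catch (a joint): The same catch on the cassette's -y side; 0 = free (latched), 0.143 rad = pinched inward to its stop.
- dock: White and metal loading dock, fixed to the table; origin on the table under the cassette's centre, axes parallel to the cassette's. Well floor 8 mm, well walls and latch lips 44 mm above the table; the block is 80 (x) x 92 (y) mm; behind it (+x) a drive housing 36 mm high reaches to x = 112 mm. The cassette is free once lifted 36 mm.
- bar_gauge: The gauge to load: steel blade 3 (x) x 26 (y) x 44 mm with a tapered foot, below a black rectangular bar grip 10 (x) x 34 (y) x 24 mm. 0.05 kg. Origin: centre of the blade's foot, z up. Stands upright in one of the stand's two slots. Home, its foot is 10 mm above the cassette's underside. Either way round will do.
- bar_shoulder (a point): On the bar gauge: centre of the grip's underside, 44 mm above the blade's foot. Its shoulders rest on the cassette's frame when home.
- bar_grip (a point): On the bar gauge: where to grip, 57 mm above the foot, 13 mm above the shoulders (grip's top is 11 mm higher); fingers close along x over 10 mm.
- disc_gauge: The other gauge, to be left in the stand: blade 3 x 26 x 30 mm under a round black disc grip of 30 mm diameter, 10 mm thick. Origin: centre of the blade's foot.
- gauge_stand: Aluminium block 34 (x) x 112 (y) x 48 mm high, on a 50 x 128 mm foot plate, fixed to the table; two slots 5 x 28 mm from above at y = -28 and +28 mm, 44 mm deep; gauges hang in them by their shoulders on the block's top. Origin: centre of its underside.
- petri_dish: Bystander: clear petri dish, 63 mm diameter, 15 mm high. Origin: centre of its underside.
- dropper: Bystander: amber dropper bottle, 34 mm diameter, 102 mm high. Origin: centre of its underside.
- slide_carton: Bystander: blue slide box 104 x 178 x 36 mm. Origin: centre of its underside.
- pincette: Bystander: steel tweezers 13 x 122 x 9 mm lying on the table. Origin: centre of their underside.
Not all that is in view belongs to the job. What is shaped like the bar_gauge but red or turquoise is not meant.

How it is judged:
On the way:
1. the bar gauge is home in the empty slot, let go, with the cassette still latched in its dock (distance between bar_shoulder and slot below 0.004 m and z of bar_shoulder in the frame of cassette below 0.0565 m and angle between the z axis of bar_gauge and the z axis of cassette, either way round below 0.07 rad and angle between the x axis of bar_gauge and the x axis of cassette, either way round below 0.12 rad and contact force between the fingers and bar_gauge below 0.3 N and z of cassette in the frame of dock below 0.013 m and value of joint each of left_catch, right_catch below 0.06 rad), for 0.2 s.
At the end, for the whole second after the job is handed in: The fingers hold the cassette by its two pinched catches (each over 0.10 rad), at rest, level within 0.15 rad, its underside 5 to 20 cm above the dock's top, nothing else bearing it; the gauge is home within 2.5 mm of depth; the disc gauge is within 10 mm and bystanders within 30 mm of their places (z of cassette in the frame of dock between 0.094 and 0.244 m and angle between cassette's own z axis and vertical below 0.15 rad and value of joint each of left_catch, right_catch above 0.1 rad and contact force between the fingers and cassette above 4 N and contact force between cassette and dock below 0.1 N and linear speed of cassette below 0.03 m/s and distance between bar_shoulder and slot below 0.004 m and z of bar_shoulder in the frame of cassette below 0.0565 m and angle between the z axis of bar_gauge and the z axis of cassette, either way round below 0.07 rad and angle between the x axis of bar_gauge and the x axis of cassette, either way round below 0.12 rad and distance of disc_gauge from where it was at the start of the episode below 0.01 m and distance of each of petri_dish, dropper, slide_carton, pincette from where it was at the start of the episode below 0.03 m); the arm keeps its last pose, push and grip.
It fails at once if the disc gauge is pulled or knocked from the stand (distance of disc_gauge from where it was at the start of the episode above 0.015 m).
It fails at once if a loose thing round about is shoved (distance of any of petri_dish, dropper, slide_carton, pincette from where it was at the start of the episode above 0.04 m).
It also fails if it takes over 51 s, if anything falls off the work surface, if the arm or the gripper's body presses on something with over 40 N, if the wrist force passes 120 N, or if a joint passes its speed limit or range.

## Working session

There is one attempt and no reset: what is moved stays moved. The work goes in short steps, each a Python script; the robot and the scene stay as the last script left them, time stands still between calls to the robot, and variables do not carry over. Pictures are saved under pics/ and viewed, at most 10 in all, crops included, and the job is handed in when it is done.

```bash
mkdir -p pics; ls
cat > h.py <<'E'
import numpy as np, cv2, pickle
from plant import robot
def snap(n,f):
    d=robot.grab_frame(n); pickle.dump(d,open(f'pics/{f}.pkl','wb'))
    cv2.imwrite(f'pics/{f}.png',d['image'][...,::-1]); return d
def load(f): return pickle.load(open(f'pics/{f}.pkl','rb'))
def pts(d):  # world point per pixel from range
    v,u=np.indices(d['range_z'].shape); z=d['range_z']
    c=np.stack([(u-d['cx'])/d['fx']*z,(v-d['cy'])/d['fy']*z,z],-1)
    return (c-d['t'])@d['R']
def ray(d,u,v,h):
    r=np.array([(u-d['cx'])/d['fx'],(v-d['cy'])/d['fy'],1])@d['R']; o=-d['t']@d['R']
    return o+r*(h-o[2])/r[2]
E
python3 - <<'E'
from h import *
a=snap('scene','scene0'); b=snap('side','side0')
for d in(a,b): print(-d['t']@d['R'],d['R'][2],d['fx'])
print(robot.nose_length,robot.sense())
cv2.imwrite('pics/both0.png',cv2.resize(np.vstack([a['image'],b['image']])[...,::-1],(480,600),interpolation=cv2.INTER_AREA))
E
```

```text
pics
[-0.36519803  0.46086646  0.68664799] [ 0.74032471 -0.43518066 -0.51238377] 469.48284210171886
[0.1773657  0.51832252 0.68138705] [ 0.40772572 -0.6256149  -0.6651058 ] 442.12380022175165
0.011 {'t': 0.1, 'joint_pos': array([ 1.08111231,  0.4693621 , -0.04860129,  1.53354085,  0.02408768,
        1.14101292, -0.08229739]), 'joint_velocities': array([-7.15747082e-06, -2.72085396e-04, -1.75671480e-03, -2.09733135e-03,
        1.42541832e-03,  1.60784808e-03,  8.42126290e-04]), 'effort': array([ 1.00848549e-03, -5.11516428e+01, -4.66180150e-02, -2.38390088e+01,
        1.07544454e-02,  4.39097392e-03,  2.96916710e-05]), 'tcp_pos': array([ 0.2999394 , -0.60414832,  0.24137971]), 'tcp_rot': array([-3.13985500e+00,  4.58921732e-05,  4.60815450e-01]), 'wrist_force': array([0.02094108, 0.30780426, 0.5712846 ]), 'torque': array([ 0.04145674, -0.03119307, -0.00344454]), 'gripper_force': 0.0, 'opening': 0.9976815618609316}
```

View pics/scene0.png

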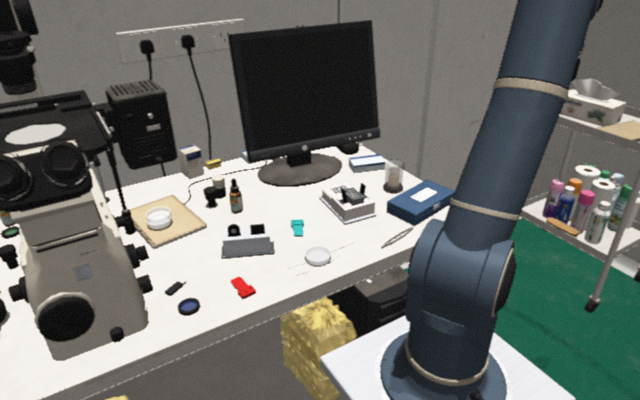

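View pics/side0.png

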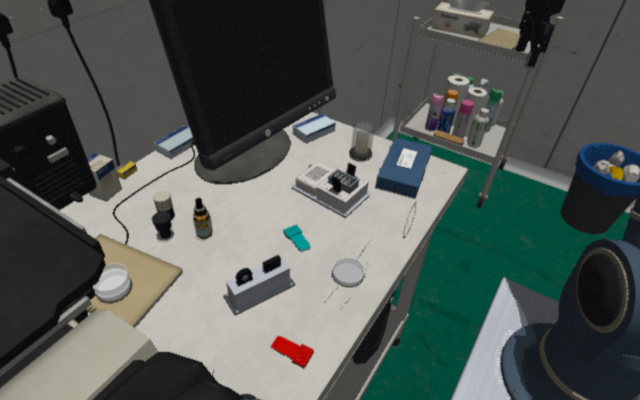

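The scene view shows the stand at (248,246), with a disc grip at (233,230) and a black bar grip at (257,229). The dock and cassette are at (348,200). In the side view the stand is at (258,287), the disc at (244,275), the bar at (272,264), and the cassette at (345,180). 

Things that could be taken for the bar gauge:
- Red: side (292,350), not meant.
- Turquoise: side (297,237), not meant.
- Black thing lying on the table: scene (176,288).
- Disc gauge: side (244,275), round grip.
- Black bar standing in the stand: side (272,264). I choose this one, and will check it in a crop.

Run:
```python
from h import *
d=load('side0'); im=d['image'][...,::-1]; P=pts(d)
a=cv2.resize(im[240:320,210:310],(500,400),interpolation=cv2.INTER_CUBIC)
b=cv2.resize(im[150:220,285:375],(500,389),interpolation=cv2.INTER_CUBIC)
cv2.imwrite('pics/crop0.png',cv2.resize(np.vstack([a,b]),(380,600)))
g=im.max(2)
for n,(u0,u1,v0,v1,h0,h1) in dict(bar=(255,290,245,280,.06,.09),disc=(230,258,262,290,.06,.12),standtop=(220,300,250,310,.044,.052),dockall=(285,375,150,215,.03,.05),cassblk=(325,365,155,200,.055,.1)).items():
    p=P[v0:v1,u0:u1].reshape(-1,3); c=g[v0:v1,u0:u1].ravel()
    m=(p[:,2]>h0)&(p[:,2]<h1)
    if n in('bar','disc'): m&=c<70
    q=p[m]; r=cv2.minAreaRect(q[:,:2].astype(np.float32)*1000)
    print(n,m.sum(),q.mean(0).round(4),q.min(0).round(3),q.max(0).round(3),r)
```

```text
bar 123 [0.5062 0.1187 0.068 ] [0.498 0.101 0.06 ] [0.516 0.134 0.072] ((506.9322204589844, 117.73677062988281), (32.967533111572266, 9.584953308105469), 68.32610321044922)
disc 137 [0.5278 0.1704 0.0704] [0.52  0.157 0.06 ] [0.537 0.184 0.079] ((529.02880859375, 169.4251708984375), (27.476144790649414, 10.206510543823242), 65.73873138427734)
standtop 699 [0.5164 0.1488 0.0469] [0.482 0.085 0.044] [0.556 0.2   0.052] ((518.6875, 142.22598266601562), (112.98550415039062, 36.30303955078125), 66.88472747802734)
dockall 1303 [ 0.5539 -0.163   0.038 ] [ 0.482 -0.331  0.03 ] [ 0.633 -0.121  0.05 ] ((553.597900390625, -228.21774291992188), (205.17242431640625, 147.0236358642578), 84.58455657958984)
cassblk 365 [ 0.5253 -0.1729  0.0636] [ 0.495 -0.204  0.055] [ 0.557 -0.137  0.082] ((525.8374633789062, -170.2861785888672), (66.28514099121094, 61.66046142578125), 85.81661987304688)
```

View pics/crop0.png

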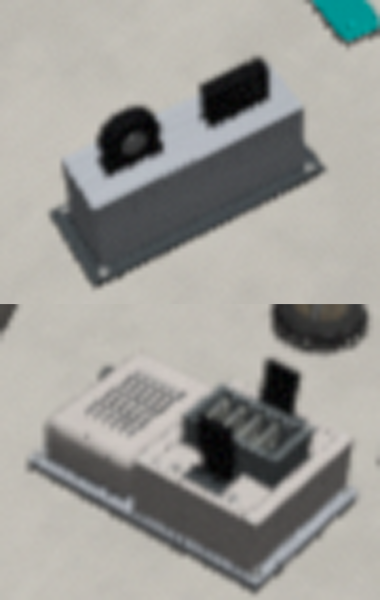

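The crop confirms it: the black rectangular bar stands in the stand at the right (crop (235,90)) and the round disc at (130,138). The cassette has black catches at (215,450) and (280,390), with the housing to the upper left. Next I look with the wrist camera, first over the dock and then over the stand.

Run:
```python
from h import *
s=robot.sense()['tcp_rot']
robot.goto([0.50,-0.17,0.30],[np.pi,0,0.5])
a=snap('wrist','w_dock'); print(robot.sense()['t'],-a['t']@a['R'],a['R'][2],a['fx'])
robot.goto([0.49,0.145,0.30],[np.pi,0,np.radians(67)])
b=snap('wrist','w_stand'); print(robot.sense()['t'],-b['t']@b['R'],b['R'][2],robot.sense()['joint_pos'])
cv2.imwrite('pics/wboth.png',cv2.resize(np.vstack([a['image'],b['image']])[...,::-1],(480,600),interpolation=cv2.INTER_AREA))
```

```text
1.9083 [ 0.56383591 -0.13677571  0.43044655] [-0.25352051 -0.13786411 -0.9574554 ] 289.71978439251495
3.1583 [0.51919773 0.2100923  0.43038439] [-0.11355275 -0.26603301 -0.95725243] [ 0.15679516  0.200804   -0.60363468  1.81332218  0.12433297  1.1656663
 -0.89243587]
```

View pics/wboth.png

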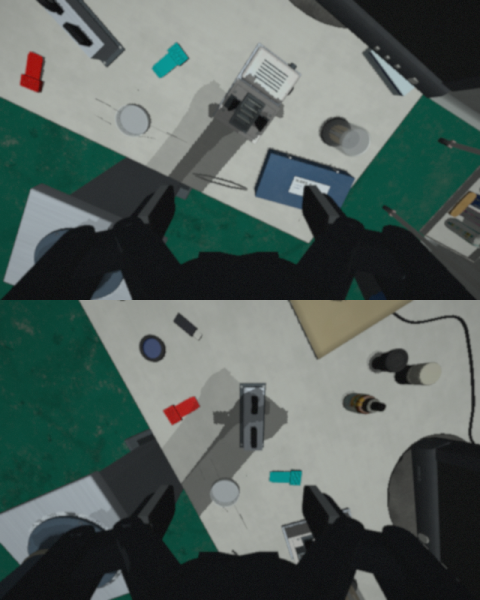

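The wrist views show the dock at about (333,133) full-res in the first, with the housing up-right. In the second, the stand is at (337,155), with bar and disc grips along its length. Now I measure both.

Run:
```python
from h import *
def rect(n,p):
    r=cv2.minAreaRect(p[:,:2].astype(np.float32)*1000); print(n,len(p),p.mean(0).round(4),np.round(r[0],1),np.round(r[1],1),round(r[2],1))
for f in('w_stand','side0'):
    P=pts(load(f)).reshape(-1,3); print(f)
    s=P[(abs(P[:,0]-.518)<.06)&(abs(P[:,1]-.142)<.08)]
    rect('top',s[abs(s[:,2]-.048)<.003])
    q=s[(s[:,2]>.062)]
    rect('bar',q[q[:,1]<.143]); rect('disc',q[q[:,1]>.143]); print(np.percentile(q[q[:,1]<.143][:,2],[5,50,95,99]))
for f in('w_dock','side0'):
    P=pts(load(f)).reshape(-1,3); print(f)
    s=P[(abs(P[:,0]-.54)<.12)&(abs(P[:,1]+.17)<.11)&(P[:,1]>-.24)]
    print(np.histogram(s[:,2],bins=np.arange(.004,.1,.004)))
    rect('lip',s[abs(s[:,2]-.044)<.0025]); rect('house',s[abs(s[:,2]-.036)<.002]); rect('frame',s[abs(s[:,2]-.062)<.0025]); c=s[(s[:,2]>.068)&(s[:,2]<.09)]; rect('catch',c)
    _,l,ce=cv2.kmeans(c.astype(np.float32),2,None,(3,50,1e-5),5,0); print(ce)
a=load('w_dock')['image'][60:210,260:420,::-1]
cv2.imwrite('pics/wdock_c.png',cv2.resize(a,(640,600),interpolation=cv2.INTER_CUBIC))
```

```text
w_stand
top 1683 [0.5193 0.1439 0.047 ] [518.3 139.6] [111.6  34. ] 67.1
bar 14918 [0.5445 0.1259 0.3516] [530.8 115.5] [53.2 53.5] 67.6
disc 20194 [0.497  0.1595 0.3743] [502.9 162.8] [76.3 65. ] 30.5
[0.31336671 0.35711584 0.37924359 0.38143377]
side0
top 628 [0.5169 0.1495 0.047 ] [518.9 142.6] [112.1  36.3] 66.9
bar 131 [0.5068 0.1183 0.0687] [507.4 117.3] [34.  10.7] 66.9
disc 142 [0.5286 0.1704 0.0714] [529.6 168.8] [28.6 11.8] 66.2
[0.06336359 0.06961183 0.07187411 0.07226936]
w_dock
(array([ 572,  274,   75,   36,   82,  112,  240, 2827,  390, 2131,  258,
         63,  101,  278,  420,   29,   24,   25,   87,   72,    0,    0,
          0]), array([0.004, 0.008, 0.012, 0.016, 0.02 , 0.024, 0.028, 0.032, 0.036,
       0.04 , 0.044, 0.048, 0.052, 0.056, 0.06 , 0.064, 0.068, 0.072,
       0.076, 0.08 , 0.084, 0.088, 0.092, 0.096]))
lip 2235 [ 0.5284 -0.1708  0.043 ] [ 525.7 -174. ] [91.5 79.8] 84.7
house 2575 [ 0.5988 -0.1801  0.0352] [ 562. -177.] [ 84.5 135.4] 84.8
frame 461 [ 0.5263 -0.1746  0.061 ] [ 525.7 -174.2] [51.7 60. ] 84.8
catch 208 [ 0.5259 -0.177   0.0779] [ 526.  -173.9] [65.8 21.5] 84.8
[[ 0.5235749  -0.20301424  0.07739522]
 [ 0.5289207  -0.14419651  0.07863322]]
side0
(array([252,  82,  94,  92,  92,  98, 130, 536, 140, 442,  78,  52,  99,
       131,  87,  22,  30,  22,  39,   7,   0,   0,   0]), array([0.004, 0.008, 0.012, 0.016, 0.02 , 0.024, 0.028, 0.032, 0.036,
       0.04 , 0.044, 0.048, 0.052, 0.056, 0.06 , 0.064, 0.068, 0.072,
       0.076, 0.08 , 0.084, 0.088, 0.092, 0.096]))
lip 358 [ 0.5213 -0.1569  0.043 ] [ 526.1 -170. ] [93.2 80.1] 84.9
house 387 [ 0.5835 -0.1698  0.0353] [ 557.3 -169.6] [ 89.9 144.1] 86.5
frame 113 [ 0.5263 -0.1749  0.0612] [ 526.6 -169.8] [59.1 60.1] 85.2
catch 98 [ 0.5258 -0.1717  0.075 ] [ 526.5 -170.3] [66.3 22.3] 85.8
[[ 0.5286551  -0.13993183  0.07521224]
 [ 0.5232959  -0.1997238   0.0747196 ]]
```

View pics/wdock_c.png

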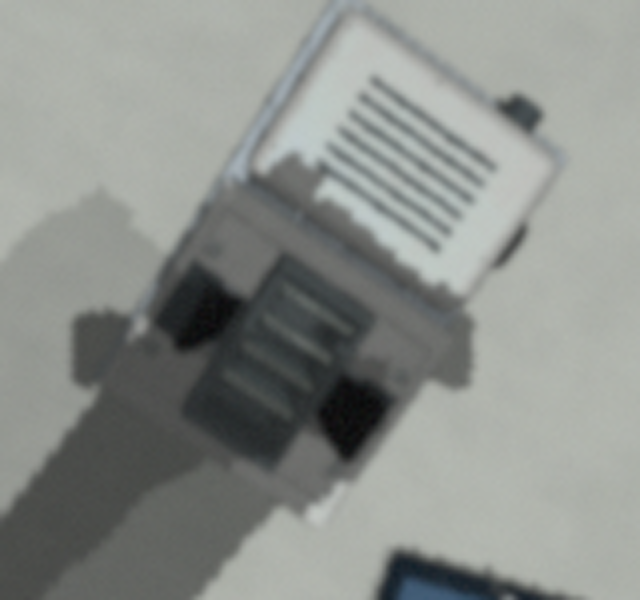

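The crop shows four slides on the housing side and the empty slot at the near end (about (235,430) in the crop). Cassette yaw is about -5.2°. The two cameras agree on the stand-to-dock offset but differ by 3–4 mm in y, so I take closer wrist looks with the same relative view at both. That way a fixed camera bias cancels in the tool frame.

```bash
cat >> h.py <<'E'
def rect(n,p):
    r=cv2.minAreaRect(p[:,:2].astype(np.float32)*1000); print(n,len(p),p.mean(0).round(4),np.round(r[0],1),np.round(r[1],1),round(r[2],1)); return np.array(r[0])/1000
def R(yaw): return np.array([[np.cos(yaw),-np.sin(yaw)],[np.sin(yaw),np.cos(yaw)]])
def look(f,c,yaw,z):
    xy=np.array(c)+R(yaw)@[0.015,0]
    robot.goto([*xy,z],[np.pi,0,yaw]); robot.sleep(.3)
    return pts(snap('wrist',f)).reshape(-1,3)
E
python3 - <<'E'
from h import *
P=look('w2_dock',[.526,-.172],np.radians(84.8),.22)
s=P[(abs(P[:,0]-.54)<.12)&(abs(P[:,1]+.17)<.09)]
rect('lip',s[abs(s[:,2]-.043)<.003]); f=s[abs(s[:,2]-.061)<.003]; rect('frame+catch',f)
A=R(np.radians(-5.2)); l=(f[:,:2]-[.526,-.172])@A; print(np.histogram(l[:,0],20),np.histogram(l[:,1],20))
rect('frame',f[abs(l[:,1])<.021]); rect('catch',s[(s[:,2]>.074)&(s[:,2]<.09)])
P=look('w2_stand',[.507,.116],np.radians(67),.22)
s=P[(abs(P[:,0]-.518)<.06)&(abs(P[:,1]-.142)<.08)&(P[:,2]<.085)]
rect('top',s[abs(s[:,2]-.047)<.003]); q=s[(s[:,2]>.066)]
b=q[q[:,1]<.143]; rect('bar',b); rect('disc',q[q[:,1]>.143]); print(np.percentile(b[:,2],[5,50,95,99]),robot.sense()['t'],robot.sense()['tcp_pos'])
E
```

```text
lip 3150 [ 0.526  -0.1657  0.0429] [ 525.3 -174. ] [91.7 80.2] 84.8
frame+catch 804 [ 0.5249 -0.1749  0.0607] [ 525.5 -172.5] [58.6 59.7] 84.0
(array([95, 67, 19, 22, 41, 20, 26, 40, 48, 34, 30, 38, 38, 30, 26, 40, 17,
       21, 66, 86]), array([-0.03049571, -0.02749434, -0.02449297, -0.0214916 , -0.01849023,
       -0.01548886, -0.01248749, -0.00948611, -0.00648474, -0.00348337,
       -0.000482  ,  0.00251937,  0.00552074,  0.00852211,  0.01152348,
        0.01452485,  0.01752622,  0.0205276 ,  0.02352897,  0.02653034,
        0.02953171])) (array([ 53,   4,   0,  55, 142,  72,  31,  25,  24,  27,  20,  32,  30,
        63, 102, 115,   0,   0,   0,   9]), array([-0.0297338 , -0.02681374, -0.02389367, -0.02097361, -0.01805355,
       -0.01513349, -0.01221342, -0.00929336, -0.0063733 , -0.00345324,
       -0.00053317,  0.00238689,  0.00530695,  0.00822701,  0.01114708,
        0.01406714,  0.0169872 ,  0.01990727,  0.02282733,  0.02574739,
        0.02866745]))
frame 738 [ 0.525  -0.1734  0.0607] [ 525.4 -173.6] [35.  59.9] 84.6
catch 276 [ 0.5251 -0.1748  0.0789] [ 525.  -173.8] [66.1 21.2] 84.5
top 2624 [0.52   0.1442 0.047 ] [518.2 139.6] [111.6  34.1] 66.9
bar 316 [0.5081 0.1155 0.0707] [507.5 115.2] [32.6 10.2] 67.2
disc 315 [0.5297 0.1669 0.0749] [529.1 165.9] [28.1  9.6] 67.1
[0.06913705 0.07082261 0.07191556 0.07236539] 6.1667 [0.51305485 0.12903911 0.21991696]
```

The measurements agree with the known sizes: stand 111.6×34, frame 35×59.9, lip 91.7×80.2, and bar top at 72 mm. Now I grip the bar gauge, lift it, and check.

Run:
```python
from h import *
y=np.radians(67); p=np.array([.5073,.1148])
robot.goto([*p,.12],[np.pi,0,y])
print(robot.move_straight([*p,.062],vel=.06,contact_N=8),robot.sense()['tcp_pos'])
robot.grip(0.0,40); s=robot.sense(); print('grip',s['opening'],s['gripper_force'],s['wrist_force'],s['tcp_pos'])
robot.move_straight([*p,.082],vel=.06); s=robot.sense(); print(s['wrist_force'],s['tcp_pos'])
robot.move_straight([*p,.18],vel=.1); s=robot.sense(); print(s['opening'],s['gripper_force'],s['wrist_force'],s['t'])
d=snap('side','side1'); w=snap('wrist','w1')
im=d['image'][130:330,180:400,::-1]
cv2.imwrite('pics/held.png',np.hstack([cv2.resize(im,(440,400)),cv2.resize(w['image'][160:340,180:480,::-1],(360,400))]))
```

```text
False [0.50760703 0.11494443 0.06231257]
grip 0.10902198974589698 41.46725356578827 [ 0.50064693 -0.13286341  2.04875004] [0.50742616 0.11479489 0.06216471]
[-0.06486804 -0.29363564 -0.32002733] [0.50733768 0.11483797 0.08241994]
0.1027311106842447 41.17399871349335 [-0.19853566  0.46890064 -0.82575867] 10.0667
```

View pics/held.png

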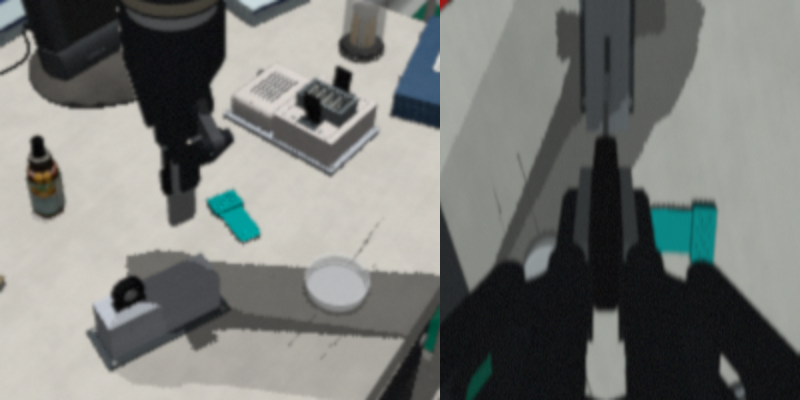

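The gauge is held straight, and the disc is undisturbed in the stand. Next is the move to the slot and insertion.

Run:
```python
from h import *
y=np.radians(84.8); p=np.array([.5036,-.1717])
robot.goto([*p,.18],[np.pi,0,y]); robot.move_straight([*p,.13],vel=.1); robot.sleep(.2)
print(robot.sense()['tcp_pos'],robot.sense()['wrist_force'])
c=robot.move_straight([*p,.079],vel=.03,contact_N=6); s=robot.sense()
print(c,s['tcp_pos'],s['wrist_force'],s['torque'],s['opening'],s['t'])
d=snap('side','side2')
cv2.imwrite('pics/ins.png',cv2.resize(d['image'][110:230,260:400,::-1],(700,600)))
```

```text
[ 0.5041383  -0.17180535  0.13073727] [-0.46397182  0.10152785 -0.85171647]
False [ 0.50370937 -0.17173489  0.07915289] [ 0.52145705 -0.05209092 -0.67848632] [-0.01581477  0.04351561  0.01352521] 0.10524518399924837 13.975
```

It slid in to 3 mm above home with no contact. Now I push down until the shoulders bear, then release and check.

Run:
```python
from h import *
p=np.array([.5036,-.1717])
c=robot.move_straight([*p,.070],vel=.02,contact_N=12); s=robot.sense()
print(c,s['tcp_pos'],s['wrist_force'],s['torque'],s['t'])
z=s['tcp_pos'][2]
robot.move_straight([*p,z+.001],vel=.02)
robot.grip(.45); robot.sleep(.3); s=robot.sense(); print(s['tcp_pos'],s['wrist_force'],s['opening'])
robot.move_straight([*p,.16],vel=.12)
P=look('w3_dock',[.526,-.172],np.radians(84.8),.22)
A=R(np.radians(-5.2)); s=P[(P[:,2]<.1)]; l=(s[:,:2]-[.5255,-.1737])@A
m=(abs(l[:,0]+.022)<.012)&(abs(l[:,1])<.021)&(s[:,2]>.075); rect('bar',s[m]); print(np.percentile(s[m][:,2],[5,50,95,99]))
f=(abs(s[:,2]-.061)<.003)&(abs(l[:,1])<.021);rect('frame',s[f]); rect('lip',s[abs(s[:,2]-.043)<.003]); 
rect('catch',s[(s[:,2]>.074)&(s[:,2]<.09)&(abs(l[:,0])<.014)&(abs(l[:,1])<.05)])
print(robot.sense()['t'],robot.sense()['joint_pos'])
d=snap('side','side3')
w=load('w3_dock')
cv2.imwrite('pics/ins.png',np.hstack([cv2.resize(d['image'][120:230,270:390,::-1],(400,367)),cv2.resize(w['image'][90:310,200:440,::-1],(400,367))]))
```

```text
True [ 0.50382352 -0.17178837  0.07610449] [-1.6354904   0.83913824  6.79273505] [ 0.09894954  0.32497402 -0.07273642] 14.3333
[ 0.50358313 -0.17172961  0.07711068] [ 0.59805553 -0.42619712 -0.2022256 ] 0.452689126652261
bar 397 [ 0.5031 -0.17    0.0839] [ 502.7 -171.2] [33.6 10.4] 84.7
[0.07773901 0.08457372 0.08595226 0.0864301 ]
frame 640 [ 0.5329 -0.1737  0.0606] [ 524.9 -173.9] [35.5 60.1] 84.9
lip 3189 [ 0.5276 -0.1675  0.0429] [ 523.8 -235.6] [219.9  85.4] 88.7
catch 273 [ 0.5248 -0.1743  0.0792] [ 524.6 -173.3] [65.3 21.5] 85.5
16.8333 [ 0.61312137  0.33184295 -0.49734919  1.83744991  0.18313498  1.01967202
 -0.0493757 ]
```

View pics/ins.png

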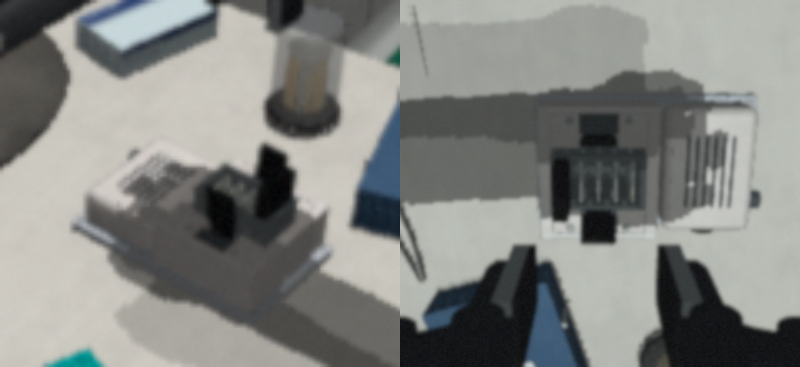

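The gauge stopped where predicted (TCP z 0.0761). Its top is 25.2 mm above the measured frame top, against 24.9 mm in the stand, so it is home. The picture shows it square in the end slot with both catches free. Now I pinch the catches and lift.

Run:
```python
from h import *
y=np.radians(-5.2); p=np.array([.5254,-.1737])
robot.grip(1.0); robot.goto([*p,.15],[np.pi,0,y])
print(robot.move_straight([*p,.058],vel=.06,contact_N=8),robot.sense()['tcp_pos'])
robot.sleep(.2); robot.grip(0.0,35); robot.sleep(.4); s=robot.sense(); print('grip',s['opening'],s['opening']*85,s['gripper_force'],s['wrist_force'],s['torque'],s['tcp_pos'],s['t'])
if .48<s['opening']<.62:
    c=robot.move_straight([*p,.075],vel=.03,contact_N=12); s=robot.sense(); print(c,s['wrist_force'],s['opening'],s['gripper_force'],s['tcp_pos'],s['t'])
```

```text
False [ 0.52565872 -0.17377875  0.05836059]
grip 0.51860823322712 44.081699824305204 36.9743674993515 [-0.08198189 -0.79772845  7.13858312] [-0.0203763   0.16641929  0.0162997 ] [ 0.52635763 -0.17412364  0.05916472] 21.45
False [ 0.7664806  -0.90920533 -1.40990861] 0.5140267022704397 36.435545682907104 [ 0.52525256 -0.17368914  0.07498055] 22.1667
```

Run:
```python
from h import *
p=np.array([.5254,-.1737])
c=robot.move_straight([*p,.195],vel=.06,contact_N=15); robot.sleep(.8); s=robot.sense(); print(c,s['wrist_force'],s['torque'],s['opening'],s['gripper_force'],s['tcp_pos'],s['tcp_rot'],s['t'])
d=snap('side','side4'); w=snap('wrist','w4'); e=snap('scene','scene4')
cv2.imwrite('pics/lift.png',np.hstack([cv2.resize(d['image'][60:310,210:430,::-1],(420,477)),cv2.resize(w['image'][120:380,200:440,::-1],(380,477))]))
```

```text
False [ 0.51102617  0.25637346 -2.0474924 ] [ 0.02123402 -0.00743863 -0.01822199] 0.5127829141927086 36.423232555389404 [ 0.52540181 -0.17372472  0.1950053 ] [ 3.14158737e+00 -6.60223738e-06 -9.07924779e-02] 25.1167
```

View pics/lift.png

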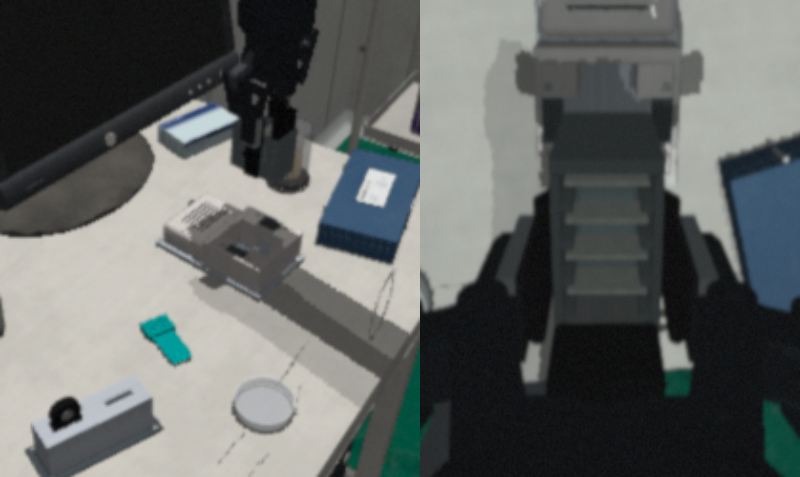

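The picture shows the cassette lifted clear between the pinched catches, with the gauge still in its end slot. The dock and stand slot are empty, and the disc and bystanders are in place. I check the level and gauge height, then hand in.

Run:
```python
from h import *
A=R(np.radians(-5.2)); P=pts(load('w4')).reshape(-1,3); l=(P[:,:2]-[.5254,-.1737])@A
m=(l[:,0]>-.012)&(l[:,0]<.031)&(abs(l[:,1])<.0175)&(abs(P[:,2]-.197)<.006)
X=np.c_[l[m],np.ones(m.sum())]; c=np.linalg.lstsq(X,P[m,2],rcond=None)[0]; print('plane',c,m.sum())
b=(abs(l[:,0]+.022)<.008)&(abs(l[:,1])<.02)&(P[:,2]>.2)&(P[:,2]<.24); print('bar top',b.sum(),np.percentile(P[b,2],[50,95]) if b.any() else '')
s=robot.sense(); print(s['opening'],s['gripper_force'])
if abs(c[:2]).max()<.1: print(robot.close_job())
```

```text
plane [0.02221616 0.01608623 0.19480521] 3258
bar top 2770 [0.21509413 0.22113918]
0.5144058857826365 36.42330229282379
the job is handed in; nothing more can be done
None
```

I handed the job in with the bar gauge home in the end slot and the cassette held still by its pinched catches, about 10 cm above the dock and level to about 0.03 rad. The disc gauge and bystanders looked in place in the last picture; no score came back.

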